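# Sort the calibration bench's small parts into their trays

### The job

Tidy the shelf: stand both brass pressure valves upright in the round dish, stand the white porcelain insulators upright in the two-bay tray, one in each bay, and lay the steel tyre gauge flat in the long tray without a divider. Leave the black rubber wheel chock and the yellow calibration box where they are.

Things in the scene. Friction and masses are not known exactly. Their poses are not given: they have to be found in the camera images.
- valve_a: One of two alike brass pressure valves, standing upright on the painted pine board (board top at z = 0.018), 58 mm tall, about 0.16 kg. Origin at the centre of its underside, z up. Foot 34 mm in diameter and 10 mm high, thin neck, and at the top a round hand knob 28 mm in diameter from 36 to 56 mm above the underside: grip it there, in any direction. A short port, 10 mm thick, juts 21 mm from the axis along its own +x at 11.5 to 21.5 mm height.
- valve_b: One of two alike brass pressure valves, standing upright on the painted pine board (board top at z = 0.018), 58 mm tall, about 0.16 kg. Origin at the centre of its underside, z up. Foot 34 mm in diameter and 10 mm high, thin neck, and at the top a round hand knob 28 mm in diameter from 36 to 56 mm above the underside: grip it there, in any direction. A short port, 10 mm thick, juts 21 mm from the axis along its own +x at 11.5 to 21.5 mm height.
- insulator_a: One of two alike white porcelain insulators, standing upright on the pine board, 64 mm tall, about 0.14 kg. Origin at the centre of its underside, z up. Foot 42 mm in diameter, ribs 46 mm in diameter up to 30 mm height, and a plain round head 36 mm in diameter from 38 to 62 mm height: grip it there, in any direction.
- insulator_b: One of two alike white porcelain insulators, standing upright on the pine board, 64 mm tall, about 0.14 kg. Origin at the centre of its underside, z up. Foot 42 mm in diameter, ribs 46 mm in diameter up to 30 mm height, and a plain round head 36 mm in diameter from 38 to 62 mm height: grip it there, in any direction.
- tyre_gauge: Galvanised steel stick tyre gauge lying flat on the pine board, about 120 mm long along its own x, 0.09 kg. Origin at the middle of its length, on its underside. Square barrel 18 mm wide (y) and 18 mm high from x = -30 to +56 mm; thicker head 26 mm wide and 20 mm high from x = -60 to -30 mm. Grip the barrel across, near the origin.
- round_dish: Fixed, moulded mid-grey plastic, floor 4 mm thick, rim 20 mm high, standing on the pine board; origin at the centre of its underside (z = 0.018). Round dish 132 mm in outer diameter, wall 4 mm (inner diameter 124 mm), for the two valves.
- bay_tray: Fixed, moulded mid-grey plastic, floor 4 mm thick, rim 20 mm high, standing on the pine board; origin at the centre of its underside (z = 0.018). Rectangular tray, 86 mm along its own x and 160 mm along its own y, walls 5 mm, split by one 5 mm divider (20 mm high) across its middle into two bays, each 76 mm (x) by 72.5 mm (y) inside, with centres at y = +38.75 and -38.75 mm; for the insulators, one to a bay.
- long_tray: Fixed, moulded mid-grey plastic, floor 4 mm thick, rim 20 mm high, standing on the pine board; origin at the centre of its underside (z = 0.018). Rectangular tray without a divider, 100 mm along its own x and 160 mm along its own y, walls 5 mm (inside 90 by 150 mm), for the tyre gauge, which fits flat along y.
- wheel_chock: Bystander: black rubber wedge, a wheel chock model, 80 x 50 mm and 42 mm high, loose on the pine board; origin at the centre of its underside. Not to be displaced. The other odds and ends on the board near the work are lower than 45 mm; a mug 85 mm high stands at its far edge.
- calibration_box: Bystander: yellow plastic calibration box with a black panel on top, 80 x 56 x 38 mm, loose on the pine board; origin at the centre of its underside. Not to be displaced.
Things that resemble listed ones, but are neither listed nor needed, are in the scene too. What is shaped like the valve_b but purple is not meant.

How it is judged (in metres and radians):
At the end, for the whole second after the job is handed in: Valves upright (0.12 rad) on the round dish's floor; insulators upright (0.12 rad) on the two-bay tray's floor, one inside each bay; tyre gauge level (0.08 rad) on the long tray's floor, inside its walls; all five at rest (under 20 mm/s) (((x of insulator_a in the frame of bay_tray between -0.018 and 0.018 m and y of insulator_a in the frame of bay_tray between 0.02175 and 0.05575 m and z of each of insulator_a, insulator_b in the frame of bay_tray below 0.009 m and x of insulator_b in the frame of bay_tray between -0.018 and 0.018 m and y of insulator_b in the frame of bay_tray between -0.05575 and -0.02175 m) or (x of insulator_a in the frame of bay_tray between -0.018 and 0.018 m and y of insulator_a in the frame of bay_tray between -0.05575 and -0.02175 m and z of each of insulator_a, insulator_b in the frame of bay_tray below 0.009 m and x of insulator_b in the frame of bay_tray between -0.018 and 0.018 m and y of insulator_b in the frame of bay_tray between 0.02175 and 0.05575 m)) and horizontal distance between each of valve_a, valve_b and round_dish below 0.048 m and z of each of valve_a, valve_b in the frame of round_dish below 0.009 m and angle between each of insulator_a, insulator_b, valve_a, valve_b's own z axis and vertical below 0.12 rad and x of tyre_gauge in the frame of long_tray between -0.038 and 0.038 m and y of tyre_gauge in the frame of long_tray between -0.025 and 0.025 m and z of tyre_gauge in the frame of long_tray below 0.013 m and angle between tyre_gauge's own x axis and vertical between 1.4908 and 1.6508 rad and linear speed of each of valve_a, insulator_a, tyre_gauge, valve_b, insulator_b below 0.02 m/s); the robot touches nothing.
It fails at once if the wheel chock is displaced by more than 20 mm (distance of wheel_chock from where it was at the start of the episode above 0.02 m).
It fails at once if the calibration box is displaced by more than 20 mm (distance of calibration_box from where it was at the start of the episode above 0.02 m).
It also fails if it takes over 109 s, if anything falls off the work surface, if the arm or the gripper's body presses on something with over 40 N, if the wrist force passes 120 N, or if a joint passes its speed limit or range.

### The arm

A 6-joint arm with a two-finger parallel gripper is mounted at the origin on the work surface. World frame = base frame: x ahead of the robot, y to its left, z up, the work surface at z = 0. Lengths are in mm, angles in rad, forces in N, time in s.
With the tool pointing down it reaches from about 275 to 750 mm from the base axis. Payload 10.2 kg.
Tool frame: the origin (TCP) lies on the centre line of the jaws, within the pads' length; the fingertips stand 25 mm ahead of it and the grasp point (between the pads) lies 6 mm ahead of it; z points along the fingers, y is the line along which they close (so a half turn about z gives the same grasp; the last joint's range is limited). The gripper opens to 85 mm and grips with 20 to 120 N. Pads are 22 mm wide; open, the fingers measure 114 mm over their backs; the gripper's body (76 mm by 85 mm) begins 54 mm behind the grasp point. The pads swing forward as they close: fully open they stand 13 mm farther back than shut.
Start: joints at [0.898, 0.313, 1.498, -0, 1.331, -0.223], TCP at [228.275, 472.781, 256.294] pointing down, gripper open.
Joint ranges: [-2.94, 2.94], [-0.97, 2.17], [0.19, 2.56], [-1.23, 4.37], [0.02, 3.11], [-2.88, 2.88]. Speed limits (rad/s): [2.39, 2.39, 3.01, 3.14, 3.14, 3.14].

### API

Orientations are given as [roll, pitch, yaw] about the fixed x, y, z axes, in that order (R = Rz(yaw) Ry(pitch) Rx(roll)).
In Python, from station import state, eyes, workorder gives the robot as it stands.
- The arm moves only by the tool carry_out, never from a script. Its argument "steps" is one flat list of numbers, 4 for each row, row after row: the shift along the tool's x, y, z as a fraction of full scale, then the turn about the tool's z as a fraction of full scale. A call has 1 to 20 rows; each row is the pose to reach, as a shift and turn from the pose commanded when the call began, along the tool's axes at that moment; what a row does not reach only later rows make up. Full scale, the value 1, is 75 cm for a shift and 90 degrees for a turn. A row lasts 1/12 s, in which the tool goes at most 41.7 mm and 7.16 degrees, less where a joint would pass 70% of its speed; a pose out of reach is approached as far as the arm can. A call with a number of a shift or a turn outside -1 to 1 is refused whole. A call with a gripper value outside its range is refused whole. "jaw" is the opening, from -1 (shut) to 1 (fully open), so that 0 is half open, set as the call begins (left out, the last holds). The fingers move at their own pace and stop on an object; "newtons" is the grip in N (left out, the last holds). Time passes only in rows, so rows that repeat a pose let the fingers close. It gives the time, the measured TCP pose, the force, the opening and the grip force at its end, in the units of the state.
- state(): the state, without advancing time (a new reading comes with each control period).
- eyes.camera(name): name is "scene" or "side" or "wrist"; returns a dict with "pixels" (384x512x3 uint8, blue, green, red), "intrinsics" (3x3 intrinsics, pixels), "world_to_cam" (4x4, takes a point from world to camera coordinates). Camera axes: x right, y up, looking along -z (the intrinsics and any distortion apply to the point x, -y, -z); pixel columns grow to the right and rows downward; lengths in mm; the calibration is good to about 2 mm. A picture is of the moment at which its call begins. There is no depth.
- workorder.finish_job(): hands the job in; it is judged then, once.
The state is a dict: "t": time; "joint_positions": joint angles; "joint_vel": joint speeds; "tau": joint torques, N m; "tool_pos": TCP position; "ee_rot": TCP orientation; "contact_force": force on the tool from outside, world axes, zero at the start; "wrist_torque": the same for the moment, N m; "finger_gap": finger opening in mm; "grip_force": force on a finger pad.
Only numpy, scipy, OpenCV 4.12 (cv2) and the standard library are available. Lean on these libraries where they do the work, as an engineer would, in place of code of your own. Each camera call takes 0.05 s, during which the arm holds its last target. There are 200 camera calls.

## Working session

There is one attempt and no reset: what is moved stays moved. The work goes in short steps, Python scripts to look and compute and a tool call to move; the robot and the scene stay as the last step left them, time stands still between calls to the robot, and variables do not carry over. Pictures are saved under pics/ and viewed, at most 14 in all, crops included, and the job is handed in when it is done.

Besides the shell and the picture viewer there is one more tool, called after ">>>" in YAML: its name, and indented under it one key for each argument. carry_out: Moves the arm, as the interface text tells. Its arguments: {"type":"object","properties":{"steps":{"type":"array","items":{"type":"number","minimum":-1,"maximum":1}},"jaw":{"type":"number"},"newtons":{"type":"number"}},"required":["steps"]}

```bash
mkdir -p pics; ls; cat > h.py <<'E'
import numpy as np, cv2, sys
sys.path.insert(0,'.')
from station import state, eyes, workorder
def shot(name,save=None):
    c=eyes.camera(name)
    if save: cv2.imwrite('pics/'+save,c['pixels']); np.savez('pics/'+save+'.npz',**{k:np.array(v) for k,v in c.items()})
    return c
def ray(c,u,v,z):
    K=np.array(c['intrinsics']);T=np.array(c['world_to_cam'])
    d=np.linalg.inv(K)@[u,v,1]; d=np.array([d[0],-d[1],-d[2]])
    R=T[:3,:3];o=-R.T@T[:3,3];w=R.T@d
    return o+w*(z-o[2])/w[2]
def proj(c,p):
    K=np.array(c['intrinsics']);T=np.array(c['world_to_cam'])
    q=T[:3,:3]@np.array(p,float)+T[:3,3]; q=np.array([q[0],-q[1],-q[2]]); q=K@q
    return q[:2]/q[2]
E
python3 - <<'E'
from h import *
for n in ('scene','side','wrist'):
    c=shot(n,n+'0.png'); print(n,{k:v for k,v in c.items() if k not in('pixels','intrinsics','world_to_cam')})
    T=np.array(c['world_to_cam']);print(-T[:3,:3].T@T[:3,3],c['intrinsics'][0])
s=state();print(s)
E
```

```text
pics
scene {}
[1008.49389254  149.30898201  718.48986217] [348.36563866   0.         259.31027769]
side {}
[-159.59956027 -674.67472226  569.40666667] [395.76184084   0.         258.87056699]
wrist {}
[159.87414906 504.64913871 372.78887615] [310.60332882   0.         252.17786182]
{'t': 0.15, 'joint_positions': array([ 8.97590524e-01,  3.13336261e-01,  1.49825303e+00, -1.05799564e-05,
        1.33100015e+00, -2.23393739e-01]), 'joint_vel': array([ 0.00020007, -0.00176591, -0.00141162,  0.00086462,  0.00014704,
       -0.00020329]), 'tau': array([ 1.41097247e-03, -4.12372291e+01, -2.59795707e+01, -1.57814034e-04,
        3.29563183e-03, -2.92512186e-05]), 'tool_pos': array([228.17154792, 472.63893694, 255.86254925]), 'ee_rot': array([-3.14061836e+00, -2.10808732e-04,  2.69178300e+00]), 'contact_force': array([ 0.82137971, -0.91428082, -0.16690743]), 'wrist_torque': array([ 0.04432951,  0.01057197, -0.01976892]), 'grip_force': 0.0, 'finger_gap': 85.4566795680317}
```

View pics/scene0.png

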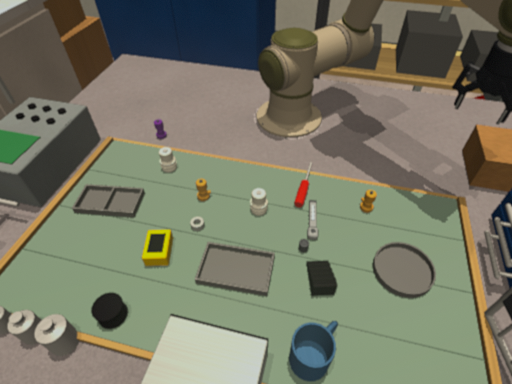

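View pics/side0.png

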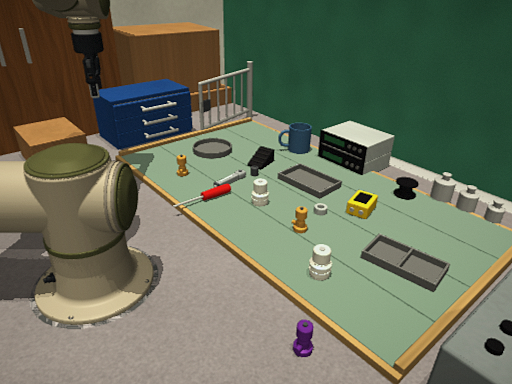

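View pics/wrist0.png

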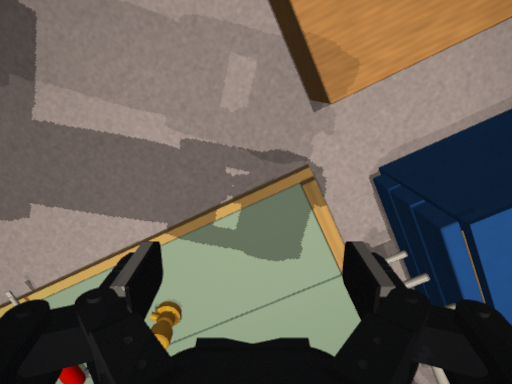

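The scene view shows brass valves at (202,190) and (369,201), insulators at (167,159) and (259,202), and the gauge at (313,220). The dish is at (403,269), the bay tray at (110,200), the long tray at (236,268), the chock at (320,277) and the box at (157,247). The purple look-alike is at (160,129), off the board. The side view agrees, with valves at (182,165) and (301,219) and insulators at (320,262) and (260,193). The wrist view shows valve_a's area at (165,325).

I'll check candidates in one enlarged crop and measure them.

```bash
python3 - <<'E'
from h import *
a=cv2.imread('pics/scene0.png')[145:300,60:450]; b=cv2.imread('pics/side0.png')[135:280,90:480]
o=np.vstack([cv2.resize(x,None,fx=2,fy=2,interpolation=cv2.INTER_CUBIC) for x in(a,b)])
cv2.imwrite('pics/crop1.png',o);print(o.shape)
for n in('scene','side'):
    im=cv2.imread(f'pics/{n}0.png');hsv=cv2.cvtColor(im,cv2.COLOR_BGR2HSV)
    H,S,V=[hsv[...,i].astype(int) for i in range(3)]
    M={'brass':(H>10)&(H<25)&(S>170)&(V>90),'white':(S<40)&(V>150),'yellow':(H>25)&(H<33)&(S>180),'grey':(S<45)&(V>50)&(V<125)}
    for k,m in M.items():
        N,l,st,ce=cv2.connectedComponentsWithStats(m.astype(np.uint8))
        for i in range(1,N):
            if st[i,4]>60 and st[i,4]<6000: print(n,k,st[i],ce[i].round(1))
E
```

```text
(600, 780, 3)
scene brass [197 180  13  20 122] [202.1 190.2]
scene brass [361 190  15  22 197] [367.7 201.4]
scene brass [143 242  27  24 169] [157.1 260.4]
scene white [  0   0  27  14 196] [8.8 4.2]
scene white [159 147  12   9  83] [164.5 151.2]
scene white [252 187  14  12 126] [258.4 192.6]
scene white [310 203   6  24 142] [312.5 214.3]
scene white [190 216  14  11  87] [196.5 221.2]
scene white [  8 310  26  24 384] [ 20.3 320.9]
scene white [ 35 314  31  30 597] [ 50.1 328.3]
scene yellow [142 230  29  29 409] [156.2 244.7]
scene grey [ 81   0  19  17 167] [90.   7.1]
scene grey [ 397    7   66   70 3292] [430.4  41.9]
scene grey [348  23  50  46 464] [372.   49.7]
scene grey [470  29  28  41 533] [483.   44.5]
scene grey [498  41  14  12  83] [504.7  47.1]
scene grey [112  54 148  18 172] [185.1  61.9]
scene grey [  0  77  15  26 133] [ 5.7 91.4]
scene grey [ 310   86  146  109 4743] [360.3 140.5]
scene grey [ 0 97 70 24 96] [ 32.  103.7]
scene grey [486  99  26  26 126] [500.2 111.1]
scene grey [   0  106  101  107 4724] [ 50.6 164.9]
scene grey [256 123  31  17 101] [269.
[... 1672 characters left out ...]
 grey [363 137  31  37 700] [377.9 156. ]
side grey [193 138  39  21 332] [211.7 148. ]
side grey [322 143  40  17  62] [341.9 150.7]
side grey [278 164  64  34 577] [308.9 180.3]
side grey [222 172  24  12  82] [235.4 178.2]
side grey [430 180  25  23 360] [441.7 192. ]
side grey [456 193  23  19 276] [466.2 203.3]
side grey [484 207  21  16 198] [493.  215.8]
side grey [125 215  15  26 196] [132.6 227.6]
side grey [   0  233   51   68 2526] [ 22.2 266.6]
side grey [ 361  235   89   57 1296] [407.2 263. ]
side grey [123 253  40  60 401] [150.9 278.6]
side grey [ 426  269   86  115 1634] [458.8 359.5]
side grey [ 32 309  20  17 103] [ 42.4 317.3]
side grey [ 57 323  24   6  91] [ 68.1 326. ]
```

View pics/crop1.png

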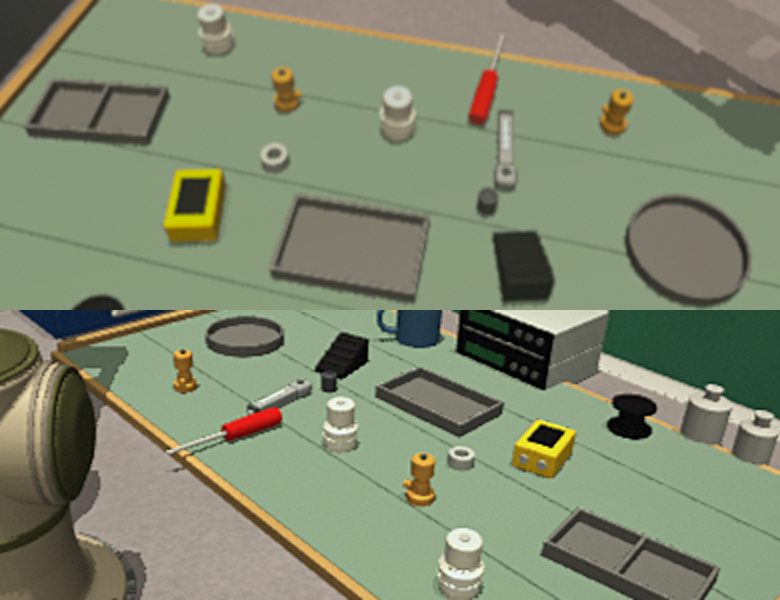

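The crop confirms there are only two orange brass valves (purple one excluded) and two white insulators. The gauge has its ring head towards the chock, next to a dark stub that isn't needed. Now I'll triangulate.

```bash
cat > tri.py <<'E'
from h import *
C=[dict(np.load(f'pics/{n}0.png.npz')) for n in('scene','side')]
def tri(ps,z=None):
    A=[];B=[]
    for c,p in zip(C,ps):
        T=c['world_to_cam'];R=T[:3,:3];o=-R.T@T[:3,3];d=ray(c,*p,0)-o;d/=np.linalg.norm(d)
        P=np.eye(3)-np.outer(d,d);A.append(P);B.append(P@o)
    return np.linalg.solve(sum(A),sum(B))
E
python3 - <<'E'
from tri import *
for k,a,b,z in [('vR',(371.5,192),(181,155.5),76),('vL',(201.5,180.5),(301.5,208.5),76),('iR',(259,191),(260.5,181.5),82),('iL',(166,149.5),(322,248),82)]:
    print(k,tri((a,b)).round(1),ray(C[0],*a,z)[:2].round(1),ray(C[1],*b,z)[:2].round(1))
print('gauge',ray(C[0],313,201,36).round(1),ray(C[0],313,233,36).round(1))
for n,c in zip(('scene','side'),C):
    im=c['pixels'];f=im.astype(int)
    m=((f[...,1]-(f[...,2]))<8)&(f.max(2)<150)&(f.max(2)-f.min(2)<40)
    sp={'scene':{'bay':(108,200),'long':(234,267),'dish':(405,268)},'side':{'bay':(405,262),'long':(309,180),'dish':(212,148)}}[n]
    N,l=cv2.connectedComponents(m.astype(np.uint8))
    for k,(u,v) in sp.items():
        w=l[v-6:v+7,u-6:u+7].ravel();w=w[w>0];i=np.bincount(w).argmax();mm=(l==i).astype(np.uint8)
        ct=max(cv2.findContours(mm,0,2)[0],key=cv2.contourArea);h=cv2.convexHull(ct)[:,0]
        q=cv2.approxPolyDP(h.reshape(-1,1,2),4,True)[:,0] if k!='dish' else None
        print(n,k,cv2.boundingRect(ct),cv2.contourArea(ct))
        if q is not None:
            for p in q: print('  ',p,ray(C[n=='side'],*p,38)[:2].round(),ray(C[n=='side'],*p,18)[:2].round())
        else:
            P=np.array([ray(C[n=='side'],*p,38)[:2] for p in h],np.float32);print(P.min(0),P.max(0))
E
```

```text
vR [371.4 276.8  77.9] [368.1 278.2] [373.2 278.2]
vL [ 436.8 -150.1   76.8] [ 434.4 -148.6] [ 438.8 -151.6]
iR [442.4   3.7  82.7] [439.1   5.6] [443.7   0.9]
iL [ 353.1 -285.8   83.4] [ 349.9 -284.6] [ 356.1 -287. ]
gauge [397.9 139.9  36. ] [499.2 154.4  36. ]
scene bay (72, 184, 73, 34) 1788.5
   [ 72 208] [ 573. -451.] [ 560. -468.]
   [ 86 184] [ 489. -465.] [ 474. -483.]
   [142 188] [ 466. -311.] [ 450. -324.]
   [144 193] [ 481. -297.] [ 466. -310.]
   [132 217] [ 562. -289.] [ 549. -302.]
scene long (195, 242, 80, 54) 3049.0
   [207 242] [587. -83.] [575. -89.]
   [273 252] [576.  73.] [563.  71.]
   [266 295] [682.  82.] [673.  80.]
   [196 283] [692. -69.] [683. -76.]
scene dish (373, 242, 63, 56) 2625.0
[475.34973 295.934  ] [616.225  429.0044]
side bay (361, 234, 89, 58) 2428.5
   [362 251] [ 462. -314.] [ 486. -300.]
   [379 234] [ 545. -301.] [ 571. -287.]
   [449 264] [ 568. -456.] [ 595. -448.]
   [432 291] [ 465. -474.] [ 489. -466.]
   [362 258] [ 443. -328.] [ 465. -315.]
side long (278, 164, 64, 34) 1143.5
   [278 173] [573.  70.] [601.  98.]
   [301 164] [672.  70.] [703.  98.]
   [341 182] [676. -83.] [708. -61.]
   [317 197] [559. -97.] [586. -76.]
   [278 178] [552.  47.] [578.  74.]
side dish (193, 138, 39, 21) 607.0
[455.41782 264.2891 ] [604.22174 424.59634]
```

>>> carry_out:
  steps: [-0.2843,-0.1512,0.1013,-0.2864,-0.2843,-0.1512,0.1013,-0.2864,-0.2843,-0.1512,0.1013,-0.2864,-0.2843,-0.1512,0.1013,-0.2864,-0.2843,-0.1512,0.1013,-0.2864,-0.2843,-0.1512,0.1013,-0.2864,-0.2843,-0.1512,0.1013,-0.2864,-0.2843,-0.1512,0.1013,-0.2864,-0.2843,-0.1512,0.1013,-0.2864,-0.2843,-0.1512,0.1013,-0.2864]
  jaw: 0.3
  newtons: 40

```text
t: 0.98
tool_pos: [370.7, 278.4, 180.5]
ee_rot: [3.141, 0.0, -3.141]
contact_force: [0.7, 0.2, 1.3]
finger_gap: 55.4
grip_force: 0.0
```

```bash
python3 - <<'E'
from h import *
s=state();print(s['t'],s['tool_pos'],s['ee_rot'],s['joint_positions'],s['finger_gap'])
c=shot('wrist','w1.png');print([proj(c,p).round(1) for p in [(371,278,76),(371,278,18)]])
E
```

```text
0.9833 [370.73091927 278.43709791 180.51167084] [ 3.14130808e+00  5.06273105e-05 -3.14127166e+00] [ 3.90501843e-01  2.58196169e-01  1.78273760e+00  2.73634570e-04
  1.10050384e+00 -1.18073946e+00] 55.43189799030225
[array([252.9, 194.8]), array([252.7, 174.5])]
```

View pics/w1.png

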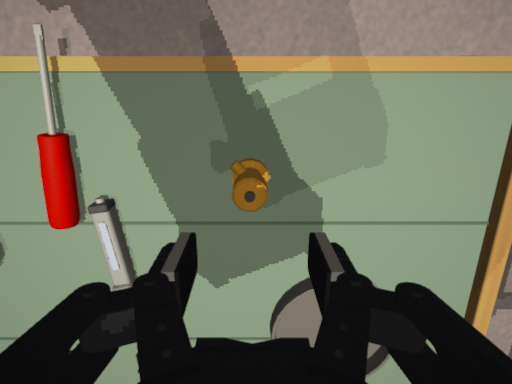

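>>> carry_out:
  steps: [0,-0.0025,0.08,0,0,-0.0025,0.08,0,0,-0.0025,0.146,0,0,-0.0025,0.146,0,0,-0.0025,0.146,0,0,-0.0025,0.146,0]

```text
t: 1.53
tool_pos: [371.3, 276.8, 72.0]
ee_rot: [3.141, 0.001, -3.141]
contact_force: [-0.2, -0.7, 0.6]
finger_gap: 55.8
grip_force: 0.0
```

>>> carry_out:
  steps: [0,0,0,0,0,0,0,0,0,0,0,0,0,0,0,0,0,0,0,0,0,0,0,0]
  jaw: -1

```text
t: 2.03
tool_pos: [371.8, 276.5, 72.5]
ee_rot: [3.14, 0.003, -3.141]
contact_force: [-2.0, -1.5, 9.3]
finger_gap: 26.6
grip_force: 38.8
```

>>> carry_out:
  steps: [0,0,-0.05,0,0,0,-0.1,0,0,0,-0.1467,0,0,0,-0.1467,0,-0.1,0.04,-0.1467,0,-0.262,0.1113,-0.1467,0,-0.262,0.1113,-0.1467,0,-0.262,0.1113,-0.1467,0,-0.262,0.1113,-0.1467,0,-0.262,0.1113,-0.1467,0,-0.262,0.1113,-0.1467,0,-0.262,0.1113,-0.1467,0,-0.262,0.1113,-0.1467,0,-0.262,0.1113,-0.1467,0]

```text
t: 3.2
tool_pos: [566.5, 359.4, 181.7]
ee_rot: [3.141, 0.0, -3.141]
contact_force: [-0.4, -0.6, -1.2]
finger_gap: 26.5
grip_force: 40.4
```

```bash
python3 - <<'E'
from h import *
s=state();print(s['t'],s['tool_pos'],s['ee_rot'],s['finger_gap'],s['grip_force'])
c=shot('wrist','w2.png');print([proj(c,p).round(1) for p in [(540,360,38),(540,360,22),(568,360,22)]])
E
```

```text
3.2 [566.53490685 359.39547188 181.69079253] [ 3.14144128e+00  3.08051696e-04 -3.14120492e+00] 26.532256267871194 40.384322572499514
[array([254. , 149.8]), array([253.9, 146.5]), array([253.9, 176.6])]
```

View pics/w2.png

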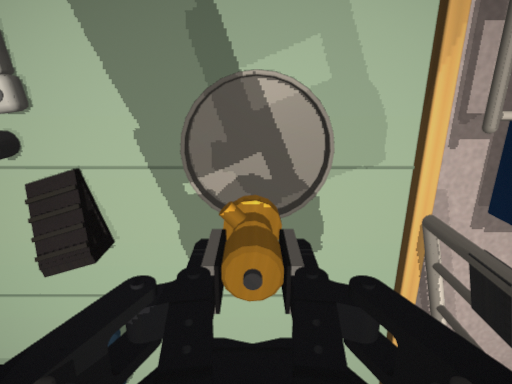

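The wrist view shows the dish centred at (257,144), about 5 mm nearer and 3 mm further left than estimated. The valve is held straight in the jaws at (253,250).

>>> carry_out:
  steps: [0.006,0.003,0.05,0,0.006,0.003,0.1,0,0.006,0.003,0.12,0,0.006,0.003,0.13,0,0.006,0.003,0.1393,0,0.006,0.003,0.1393,0,0.006,0.003,0.1393,0]

```text
t: 3.83
tool_pos: [563.6, 362.1, 78.0]
ee_rot: [3.141, 0.003, -3.141]
contact_force: [-0.3, -1.2, -1.7]
finger_gap: 26.4
grip_force: 40.4
```

>>> carry_out:
  steps: [0,0,0,0,0,0,0,0,0,0,0,0,0,0,0,0,0,0,0,0]
  jaw: 0.2

```text
t: 4.25
tool_pos: [563.1, 361.9, 76.6]
ee_rot: [3.141, 0.0, -3.141]
contact_force: [-0.3, 0.3, 0.3]
finger_gap: 51.5
grip_force: 0.0
```

>>> carry_out:
  steps: [0,0,-0.05,0,0,0,-0.1,0,0,0,-0.1387,0,0,0,-0.1387,0,0.1684,-0.6827,-0.1387,0,0.1684,-0.6827,-0.1387,0,0.1684,-0.6827,-0.1387,0,0.1684,-0.6827,-0.1387,0,0.1684,-0.6827,-0.1387,0,0.1684,-0.6827,-0.1387,0,0.1684,-0.6827,-0.1387,0,0.1684,-0.6827,-0.1387,0,0.1684,-0.6827,-0.1387,0,0.1684,-0.6827,-0.1387,0,0.1684,-0.6827,-0.1387,0,0.1684,-0.6827,-0.1387,0,0.1684,-0.6827,-0.1387,0,0.1684,-0.6827,-0.1387,0,0.1684,-0.6827,-0.1387,0,0.1684,-0.6827,-0.1387,0]

```text
t: 5.92
tool_pos: [436.8, -149.6, 180.3]
ee_rot: [3.141, -0.0, -3.141]
contact_force: [0.2, 0.8, -0.1]
finger_gap: 51.1
grip_force: 0.0
```

```bash
cat > chk.py <<'E'
from h import *
def chk(fn,pts,col):
    s=state();print(s['t'],s['tool_pos'].round(1),s['ee_rot'].round(3),s['joint_positions'].round(2))
    c=shot('wrist',fn);print([proj(c,p).round(1) for p in pts])
    im=c['pixels'];f=im.astype(int);hsv=cv2.cvtColor(im,cv2.COLOR_BGR2HSV).astype(int);H,S,V=hsv[...,0],hsv[...,1],hsv[...,2]
    m={'brass':(H>8)&(H<26)&(S>150)&(V>60),'white':(S<40)&(V>140)}[col]
    if col=='brass': # dark dot inside the knob
        d=(V<60); k=cv2.dilate(m.astype(np.uint8),np.ones((5,5)))
    N,l,st,ce=cv2.connectedComponentsWithStats(m.astype(np.uint8))
    for i in range(1,N):
        if st[i,4]>150: print(col,st[i],ce[i].round(1))
    if col=='brass':
        N,l,st,ce=cv2.connectedComponentsWithStats((d).astype(np.uint8))
        for i in range(1,N):
            if 20<st[i,4]<300 and k[l==i].any(): print('dot',st[i],ce[i].round(1))
    return c
E
python3 -c "
from chk import *
chk('w3.png',[(436.7,-150,76)],'brass')"; python3 - <<'E'
import cv2
cv2.imwrite('pics/w3c.png',cv2.imread('pics/w3.png')[60:300,100:420])
E
```

```text
5.9167 [ 436.8 -149.6  180.3] [ 3.141 -0.    -3.141] [-0.58  0.25  1.79  0.    1.1  -2.16]
[array([253. , 194.4])]
brass [ 233  160   42   53 1568] [251.6 184.7]
brass [188 308  53  33 877] [215.3 324.3]
dot [247 193   9  10  76] [250.9 197.5]
```

View pics/w3c.png

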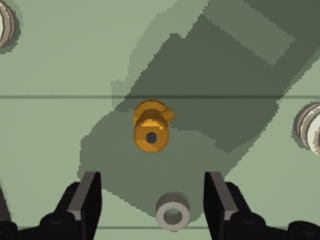

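>>> carry_out:
  steps: [-0.003,-0.003,0.08,0,-0.003,-0.003,0.08,0,-0.003,-0.003,0.1453,0,-0.003,-0.003,0.1453,0,-0.003,-0.003,0.1453,0,-0.003,-0.003,0.1453,0]

```text
t: 6.47
tool_pos: [439.6, -152.1, 72.5]
ee_rot: [-3.141, 0.001, -3.14]
contact_force: [0.1, 0.3, -0.6]
finger_gap: 51.3
grip_force: 0.0
```

>>> carry_out:
  steps: [0,0,0,0,0,0,0,0,0,0,0,0,0,0,0,0,0,0,0,0,0,0,0,0]
  jaw: -1

```text
t: 6.97
tool_pos: [439.9, -152.9, 73.1]
ee_rot: [-3.14, 0.003, -3.142]
contact_force: [-0.2, 1.7, 8.2]
finger_gap: 26.7
grip_force: 38.9
```

>>> carry_out:
  steps: [0,0,-0.05,0,0,0,-0.1,0,0,0,-0.1467,0,0,0,-0.1467,0,-0.0907,0.6867,-0.1467,0,-0.0907,0.6867,-0.1467,0,-0.0907,0.6867,-0.1467,0,-0.0907,0.6867,-0.1467,0,-0.0907,0.6867,-0.1467,0,-0.0907,0.6867,-0.1467,0,-0.0907,0.6867,-0.1467,0,-0.0907,0.6867,-0.1467,0,-0.0907,0.6867,-0.1467,0,-0.0907,0.6867,-0.1467,0,-0.0907,0.6867,-0.1467,0,-0.0907,0.6867,-0.1467,0,-0.0907,0.6867,-0.1467,0,-0.0907,0.6867,-0.1467,0,-0.0907,0.6867,-0.1467,0,-0.0907,0.6867,-0.1467,0]

```text
t: 8.63
tool_pos: [506.9, 361.8, 181.4]
ee_rot: [-3.141, -0.0, 3.141]
contact_force: [-0.2, -1.0, -2.0]
finger_gap: 26.5
grip_force: 40.5
```

>>> carry_out:
  steps: [0,0,0.05,0,0,0,0.1,0,0,0,0.12,0,0,0,0.13,0,0,0,0.1393,0,0,0,0.1393,0,0,0,0.1393,0]

```text
t: 9.22
tool_pos: [507.7, 362.4, 78.4]
ee_rot: [3.141, 0.002, 3.141]
contact_force: [0.0, 0.5, -1.6]
finger_gap: 26.4
grip_force: 39.6
```

>>> carry_out:
  steps: [0,0,0,0,0,0,0,0,0,0,0,0,0,0,0,0,0,0,0,0]
  jaw: 0.2

```text
t: 9.63
tool_pos: [507.0, 362.6, 77.2]
ee_rot: [3.141, 0.0, -3.142]
contact_force: [-0.1, 0.2, 0.1]
finger_gap: 51.4
grip_force: 0.0
```

>>> carry_out:
  steps: [0,0,-0.05,0,0,0,-0.1,0,0,0,-0.19,0,0,0,-0.19,0,0,0,-0.19,0,0.072,-0.286,-0.19,0,0.072,-0.286,-0.19,0,0.072,-0.286,-0.19,0,0.072,-0.286,-0.19,0,0.072,-0.286,-0.19,0,0.072,-0.286,-0.19,0,0.072,-0.286,-0.19,0,0.072,-0.286,-0.19,0]

```text
t: 10.72
tool_pos: [453.0, 147.8, 219.5]
ee_rot: [3.141, 0.0, 3.14]
contact_force: [0.9, -0.2, -0.3]
finger_gap: 51.3
grip_force: 0.0
```

```bash
python3 - <<'E'
from chk import *
c=chk('w4.png',[(453,148,36)],'white')
E
```

```text
10.7167 [453.  147.8 219.5] [3.141 0.    3.14 ] [ 0.07  0.24  1.69  0.    1.21 -1.5 ]
[array([253.3, 168.7])]
white [  64  138   61   55 1599] [ 88.2 166.1]
white [  0 232  11  25 168] [  4.6 244.6]
```

View pics/w4.png

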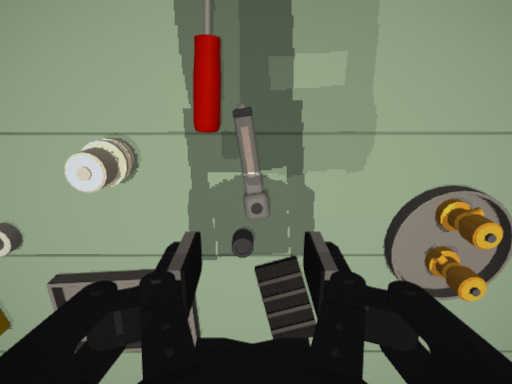

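```bash
python3 - <<'E'
from h import *
c=dict(np.load('pics/w4.png.npz'))
f=c['pixels'].astype(int);print(f[150,[236,240,245,248,252,256,262]].tolist())
a=ray(c,244,109,36);b=ray(c,258.5,217,37);d=b-a;print(a,b,np.hypot(*d[:2]),np.degrees(np.arctan2(d[1],d[0])))
a2=ray(c,244,113,36);b2=ray(c,254.5,190,36);d=b2-a2;print(np.degrees(np.arctan2(d[1],d[0])),np.hypot(*d[:2]))
print('origin',a+(b-a)*58/118)
P=np.array([ray(c,u,v,38) for u,v in[(52,283),(196,270)]]);print(P)
for p in [(257,195,38)]:pass
print('dish',[proj(c,(535+66*np.cos(t),363+66*np.sin(t),38)).round() for t in(0,1.57,3.14,4.71)])
E
```

```text
[[77, 95, 83], [86, 92, 95], [125, 138, 159], [127, 141, 162], [99, 106, 109], [81, 89, 89], [77, 95, 83]]
[395.19306583 139.23105031  36.        ] [504.66327794 153.36235405  37.        ] 110.37853543943893 7.35552750233432
7.431040357079533 77.15021336297845
origin [449.00045822 146.17694537  36.49152542]
[[583.43887471 -76.52705071  38.        ]
 [567.1417845   84.92034242  38.        ]]
dish [array([443., 296.]), array([516., 243.]), array([467., 184.]), array([393., 243.])]
```

>>> carry_out:
  steps: [0.004,-0.0017,0,-0.082,0.004,-0.0017,0.1,-0.082,0.004,-0.0017,0.1,-0.082,0.004,-0.0017,0.15,-0.082,0.004,-0.0017,0.2,-0.082,0.004,-0.0017,0.22,-0.082,0.004,-0.0017,0.233,-0.082,0.004,-0.0017,0.233,-0.082,0.004,-0.0017,0.233,-0.082]
  jaw: -0.1

```text
t: 11.52
tool_pos: [450.4, 147.5, 44.8]
ee_rot: [3.142, 0.0, -3.012]
contact_force: [0.8, 0.0, 0.3]
finger_gap: 38.4
grip_force: 0.0
```

>>> carry_out:
  steps: [0,0,0,0,0,0,0,0,0,0,0,0,0,0,0,0,0,0,0,0]
  jaw: -1

```text
t: 11.93
tool_pos: [450.7, 147.1, 45.7]
ee_rot: [3.141, 0.002, -3.013]
contact_force: [-0.6, 2.2, 6.1]
finger_gap: 17.1
grip_force: 40.1
```

>>> carry_out:
  steps: [0,0,-0.03,0,0,0,-0.08,0,0,0,-0.13,0,0,0,-0.18,0,-0.2109,-0.2291,-0.18,1,-0.2109,-0.2291,-0.18,1,-0.2109,-0.2291,-0.18,1,-0.2109,-0.2291,-0.18,1,-0.2109,-0.2291,-0.18,1,-0.2109,-0.2291,-0.18,1,-0.2109,-0.2291,-0.18,1,-0.2109,-0.2291,-0.18,1,-0.2109,-0.2291,-0.18,1,-0.2109,-0.2291,-0.18,1,-0.2109,-0.2291,-0.18,1,-0.2109,-0.2291,-0.18,1,-0.2109,-0.2291,-0.18,1,-0.2109,-0.2291,-0.18,1,-0.2109,-0.2291,-0.18,1,-0.2109,-0.2291,-0.18,1]

```text
t: 13.6
tool_pos: [628.8, -3.3, 179.7]
ee_rot: [-3.141, -0.0, 1.702]
contact_force: [0.9, -0.5, -0.1]
finger_gap: 17.1
grip_force: 39.3
```

```bash
python3 - <<'E'
from chk import *
c=chk('w5.png',[(629,-3,38),(629,-3,22)],'white')
E
```

```text
13.6 [628.8  -3.3 179.7] [-3.141 -0.     1.702] [-0.19  0.6   1.26 -0.    1.28 -0.32]
[array([252.4, 179.3]), array([252.4, 174.5])]
white [219  80 106  26 527] [282.6  87.5]
white [249  88  64  20 613] [288.6  96.7]
white [ 233  156   39   52 1432] [248.3 177.5]
white [205 214  27  27 393] [215.  226.6]
white [195 220   7  37 156] [197.7 239.4]
white [ 438  225   74  139 3653] [489.7 308.8]
```

View pics/w5.png

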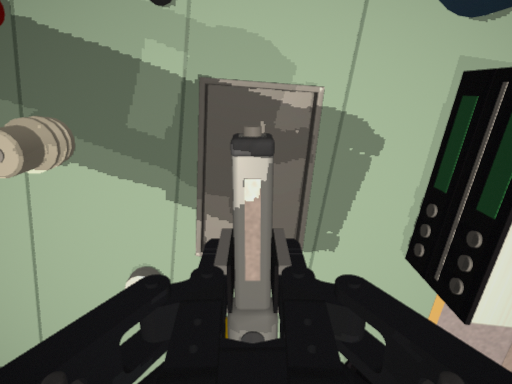

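```bash
python3 - <<'E'
from h import *
c=dict(np.load('pics/w5.png.npz'))
P=[ray(c,u,v,38)[:2] for u,v in[(202,78),(323,87),(197,254)]]
d=P[1]-P[0];w=np.hypot(*d);d/=w;e=np.array([-d[1],d[0]]);print(np.round(P,1),w,np.degrees(np.arctan2(d[1],d[0])),'c',(P[0]+P[1])/2-80*e)
a,b=ray(c,253,150,60)[:2],ray(c,252,330,60)[:2];print(np.degrees(np.arctan2(*(a-b)[::-1])))
E
```

```text
[[578.8  74.1]
 [674.6  79.9]
 [587.1 -81.9]] 95.956292032677 3.481036964480866 c [631.54612749  -2.83306835]
97.24597948895578
```

>>> carry_out:
  steps: [0,0.0027,0.05,0.042,0,0.0027,0.1,0.042,0,0.0027,0.14,0.042,0,0.0027,0.16,0.042,0,0.0027,0.17,0.042,0,0.0027,0.174,0.042,0,0.0027,0.174,0.042,0,0.0027,0.174,0.042]

```text
t: 14.32
tool_pos: [631.5, -3.1, 50.2]
ee_rot: [3.14, 0.0, 1.634]
contact_force: [0.7, -0.6, -0.8]
finger_gap: 16.6
grip_force: 39.6
```

>>> carry_out:
  steps: [0,0,0,0,0,0,0,0,0,0,0,0,0,0,0,0]
  jaw: -0.1

```text
t: 14.65
tool_pos: [631.1, -3.1, 49.5]
ee_rot: [3.141, 0.0, 1.634]
contact_force: [-0.4, 0.1, -0.4]
finger_gap: 38.2
grip_force: 0.0
```

>>> carry_out:
  steps: [0,0,-0.05,0,0,0,-0.1,0,0,0,-0.2,0,0,0,-0.2,0,0,0,-0.2,0,0.0239,-0.251,-0.2,0.04,0.0239,-0.251,-0.2,0.04,0.0239,-0.251,-0.2,0.04,0.0239,-0.251,-0.2,0.04,0.0239,-0.251,-0.2,0.04,0.0239,-0.251,-0.2,0.04,0.0239,-0.251,-0.2,0.04,0.0239,-0.251,-0.2,0.04,0.0239,-0.251,-0.2,0.04]
  jaw: 0.5

```text
t: 15.82
tool_pos: [442.8, 2.9, 199.2]
ee_rot: [3.141, 0.0, 1.571]
contact_force: [0.1, 0.8, 0.1]
finger_gap: 64.0
grip_force: 0.0
```

```bash
python3 - <<'E'
from chk import *
c=chk('w6.png',[(442,3,82)],'white')
E
```

```text
15.8167 [442.8   2.9 199.2] [3.141 0.    1.571] [-0.26  0.19  1.82  0.    1.14 -0.26]
[array([251. , 188.1])]
white [ 443  128   28   82 1414] [456.3 168. ]
white [   0  150   98  195 9611] [ 40.2 237.9]
white [436 212  27  26 430] [448.6 224.1]
white [ 87 356  26  28 293] [101.3 372. ]
```

View pics/w6.png

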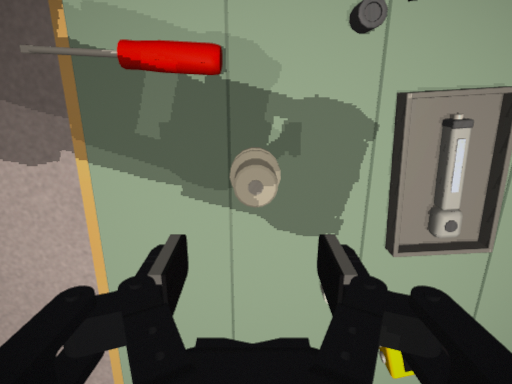

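>>> carry_out:
  steps: [0.001,0.004,0.05,0,0.001,0.004,0.1,0,0.001,0.004,0.13,0,0.001,0.004,0.15,0,0.001,0.004,0.1633,0,0.001,0.004,0.1633,0,0.001,0.004,0.1633,0]

```text
t: 16.45
tool_pos: [445.2, 3.7, 76.5]
ee_rot: [-3.141, -0.0, 1.571]
contact_force: [0.3, 0.1, -0.3]
finger_gap: 64.2
grip_force: 0.0
```

>>> carry_out:
  steps: [0,0,0,0,0,0,0,0,0,0,0,0,0,0,0,0,0,0,0,0,0,0,0,0]
  jaw: -1

```text
t: 16.95
tool_pos: [445.4, 3.7, 77.6]
ee_rot: [3.14, 0.0, 1.571]
contact_force: [-0.2, -0.7, 7.3]
finger_gap: 34.8
grip_force: 40.2
```

>>> carry_out:
  steps: [0,0,-0.05,0,0,0,-0.1,0,0,0,-0.1667,0,0,0,-0.1667,0,-0.5687,0.1033,-0.1667,0,-0.5687,0.1033,-0.1667,0,-0.5687,0.1033,-0.1667,0,-0.5687,0.1033,-0.1667,0,-0.5687,0.1033,-0.1667,0,-0.5687,0.1033,-0.1667,0,-0.5687,0.1033,-0.1667,0,-0.5687,0.1033,-0.1667,0,-0.5687,0.1033,-0.1667,0,-0.5687,0.1033,-0.1667,0,-0.5687,0.1033,-0.1667,0,-0.5687,0.1033,-0.1667,0,-0.5687,0.1033,-0.1667,0,-0.5687,0.1033,-0.1667,0,-0.5687,0.1033,-0.1667,0]

```text
t: 18.53
tool_pos: [522.7, -421.6, 201.9]
ee_rot: [-3.142, -0.0, 1.572]
contact_force: [-0.2, -0.2, -0.9]
finger_gap: 35.1
grip_force: 41.1
```

```bash
python3 - <<'E'
from chk import *
c=chk('w7.png',[(511.3,-346.2,22),(522.7,-422.8,22),(517,-384.5,38)],'white')
E
```

```text
18.5333 [ 522.7 -421.6  201.9] [-3.142 -0.     1.572] [-0.85  0.68  1.07  0.    1.39 -0.85]
[array([239.7,  88.7]), array([252.1, 170.1]), array([245.8, 133.2])]
white [  0   0  29  25 605] [12.8 10.9]
white [ 19  30  28  13 160] [34.4 36.1]
white [220 172  22  25 182] [227.2 185.4]
white [   0  183  170  139 3053] [ 46.9 269.1]
white [ 334  269  178   38 2722] [435.  280.4]
white [350 340  21  25 187] [357.7 355.3]
white [357 373  33  11 251] [373.1 377.9]
```

View pics/w7.png

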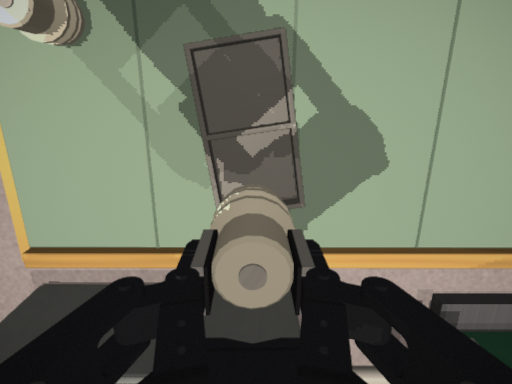

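The wrist view shows the tray's outer corners at (185,45), (285,28) and (303,207), with the divider at (250,131). The tray is therefore about 4 mm further in x and 2 mm in y than estimated.

>>> carry_out:
  steps: [0.001,0.005,0.05,0,0.001,0.005,0.1,0,0.001,0.005,0.13,0,0.001,0.005,0.15,0,0.001,0.005,0.1607,0,0.001,0.005,0.1607,0,0.001,0.005,0.1607,0,0.001,0.005,0.1607,0]

```text
t: 19.25
tool_pos: [526.5, -421.7, 82.0]
ee_rot: [3.141, 0.001, 1.571]
contact_force: [-0.9, 0.2, -1.8]
finger_gap: 34.4
grip_force: 41.4
```

>>> carry_out:
  steps: [0,0,0,0,0,0,0,0,0,0,0,0,0,0,0,0]
  jaw: 0.4

```text
t: 19.58
tool_pos: [526.3, -422.0, 81.4]
ee_rot: [3.141, 0.0, 1.571]
contact_force: [0.1, -0.6, 0.1]
finger_gap: 59.9
grip_force: 0.0
```

>>> carry_out:
  steps: [0,0,-0.05,0,0,0,-0.1,0,0,0,-0.158,0,0,0,-0.158,0,0.18,-0.2273,-0.158,0,0.18,-0.2273,-0.158,0,0.18,-0.2273,-0.158,0,0.18,-0.2273,-0.158,0,0.18,-0.2273,-0.158,0,0.18,-0.2273,-0.158,0,0.18,-0.2273,-0.158,0,0.18,-0.2273,-0.158,0,0.18,-0.2273,-0.158,0,0.18,-0.2273,-0.158,0,0.18,-0.2273,-0.158,0]

```text
t: 20.83
tool_pos: [356.2, -287.5, 199.5]
ee_rot: [-3.141, -0.0, 1.571]
contact_force: [-0.8, -0.0, -0.1]
finger_gap: 59.7
grip_force: 0.0
```

```bash
python3 - <<'E'
from chk import *
c=chk('w8.png',[(356,-286,82),(526.3,-422,86)],'white')
E
```

```text
20.8333 [ 356.2 -287.5  199.5] [-3.141 -0.     1.571] [-0.94  0.22  1.77  0.    1.15 -0.94]
[array([251.7, 186.3]), array([439.1, 330.5])]
white [    0     0   169   337 27185] [ 72.6 165.9]
white [ 91 345  46  39 826] [117.8 367.3]
```

View pics/w8.png

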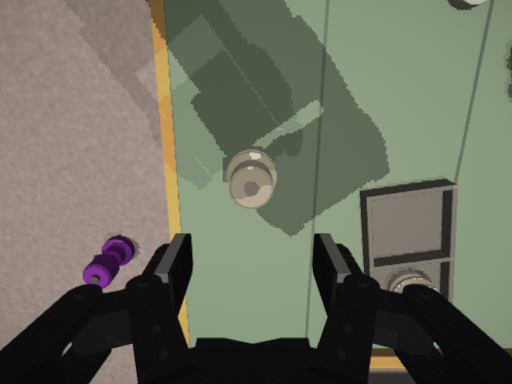

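The second insulator's top is at (251,188), directly under the jaws.

>>> carry_out:
  steps: [0,0,0.05,0,0,0,0.1,0,0,0,0.13,0,0,0,0.15,0,0,0,0.1633,0,0,0,0.1633,0,0,0,0.1633,0]

```text
t: 21.47
tool_pos: [355.9, -287.1, 77.1]
ee_rot: [-3.141, -0.001, 1.571]
contact_force: [0.1, 0.5, 0.2]
finger_gap: 59.6
grip_force: 0.0
```

>>> carry_out:
  steps: [0,0,0,0,0,0,0,0,0,0,0,0,0,0,0,0,0,0,0,0,0,0,0,0]
  jaw: -1

```text
t: 21.97
tool_pos: [356.0, -287.4, 78.1]
ee_rot: [3.14, 0.002, 1.571]
contact_force: [-0.3, 0.2, 7.0]
finger_gap: 34.6
grip_force: 40.1
```

>>> carry_out:
  steps: [0,0,-0.05,0,0,0,-0.1,0,0,0,-0.1667,0,0,0,-0.1667,0,-0.076,0.213,-0.1667,0,-0.076,0.213,-0.1667,0,-0.076,0.213,-0.1667,0,-0.076,0.213,-0.1667,0,-0.076,0.213,-0.1667,0,-0.076,0.213,-0.1667,0,-0.076,0.213,-0.1667,0,-0.076,0.213,-0.1667,0,-0.076,0.213,-0.1667,0,-0.076,0.213,-0.1667,0]

```text
t: 23.13
tool_pos: [514.8, -343.9, 203.0]
ee_rot: [3.141, 0.0, 1.57]
contact_force: [0.4, 0.1, -0.1]
finger_gap: 34.7
grip_force: 41.3
```

>>> carry_out:
  steps: [0,0,0.05,0,0,0,0.1,0,0,0,0.13,0,0,0,0.15,0,0,0,0.1607,0,0,0,0.1607,0,0,0,0.1607,0,0,0,0.1607,0]

```text
t: 23.8
tool_pos: [515.5, -344.2, 82.5]
ee_rot: [3.141, 0.001, 1.571]
contact_force: [-0.4, -0.6, -1.4]
finger_gap: 34.7
grip_force: 41.8
```

>>> carry_out:
  steps: [0,0,0,0,0,0,0,0,0,0,0,0,0,0,0,0]
  jaw: 0.4

```text
t: 24.13
tool_pos: [515.5, -344.1, 82.0]
ee_rot: [3.141, 0.0, 1.571]
contact_force: [0.2, -0.6, 0.0]
finger_gap: 59.7
grip_force: 0.0
```

>>> carry_out:
  steps: [0,0,-0.05,0,0,0,-0.1,0,0,0,-0.2,0,0,0,-0.2,0,0.1,-0.2,-0.2,0,0.1,-0.2,-0.2,0,0.1,-0.2,-0.2,0,0.1,-0.2,-0.2,0,0.1,-0.2,-0.2,0,0.1,-0.2,-0.2,0,0.1,-0.2,-0.2,0,0.1,-0.2,-0.2,0]

```text
t: 25.13
tool_pos: [366.3, -269.7, 232.1]
ee_rot: [3.141, 0.001, 1.571]
contact_force: [-0.1, -0.1, 0.3]
finger_gap: 59.7
grip_force: 0.0
```

```bash
python3 - <<'E'
from h import *
a=shot('scene','s1.png')['pixels'][145:300,60:450]; b=shot('side','d1.png')['pixels'][135:280,90:480]
cv2.imwrite('pics/crop2.png',np.vstack([cv2.resize(x,None,fx=2,fy=2,interpolation=cv2.INTER_CUBIC) for x in(a,b)]))
E
```

```text
(no output)
```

View pics/crop2.png

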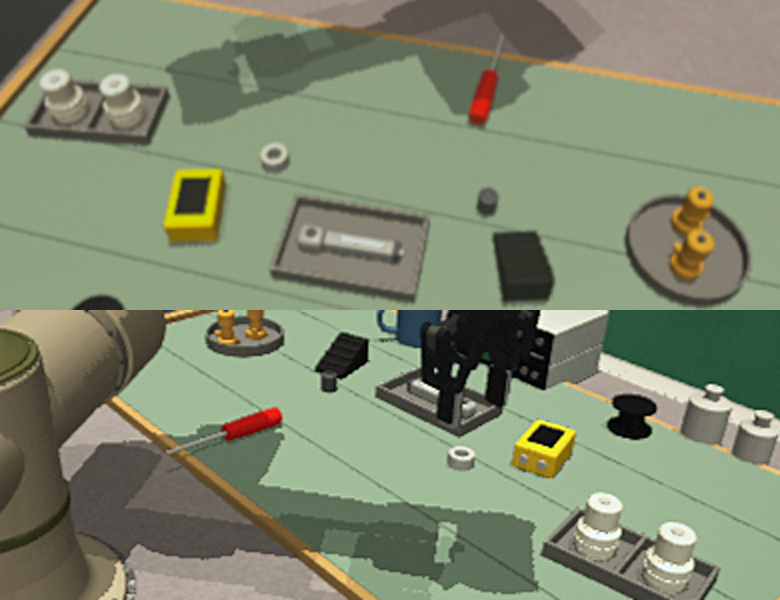

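Both views show all five objects seated: insulators at crop (62,95) and (120,100), the gauge at (350,243), and valves upright in the dish at (692,210) and (692,255). The chock and box haven't moved.

```bash
python3 -c "
from h import *
print(workorder.finish_job())"
```

```text
the job is handed in; nothing more can be done
None
```

I handed the job in at about 25 s of the 109 s limit. The final camera views show both valves upright in the dish, one insulator upright in each bay and the tyre gauge flat in the long tray, with the chock and box unmoved; the hand-in returned no verdict.

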